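# Run down the wing nut of a sample-tube carrier

### The job

On the tube carrier bolted to the table, screw down the loose wing nut: with light sideways fingertip strokes on its wings, turn it clockwise (seen from above), less than one full turn, until its red wing points at the green patch on the white disc. Only push the wings, never pinch or force the nut, and leave everything else on the table where it is. Finish with the fingers clear of the nut.

Things in the scene. Friction and masses are not known exactly. Their poses are not given: they have to be found in the camera images.
- carrier: tube carrier bolted to the table, 130 (x) x 240 (y) mm, origin on the table under its centre and under the nut's axis: black block with two rows of capped tubes (red caps on its +x side, blue on -x, tops 98 mm up) under an aluminium bar along y. On the bar a white disc, 100 mm diameter, top 108 mm up. All else but nut and guard plate is below 110 mm
- guard (a point): top middle of the aluminium guard plate's inner face, 38 mm from the nut's axis on the carrier's -x side, 154 mm above the table. The upright plate is 76 mm long along y, 4 mm thick, from the disc up. Fingers do not pass between it and the nut: push on the open +x side, stroke after stroke, on whichever wing is there
- wingnut (a joint): nut angle, rad, growing clockwise seen from above. At 5.8 the red wing points at the green patch's centre (carrier's +x); it points at angle 5.8 minus this value, counter-clockwise from the carrier's +x. Starts at 0.2 to 2.1; stops at 0 and 6.6. Drag 0.05 N m (2 N at a wing); it stays where left and keeps its height
- nut_axis (a point): point on the vertical axis of the nut, 140 mm above the table, level with the tops of its wings. Black hub of 14 mm radius with a steel stud end up to 141 mm; two opposite upright wings, one red, one blue, each 7 mm thick, reaching 34 mm from the axis, lower edges 118 mm and tops 140 mm above the table
- red_tip (a point): top of the red wing near its tip, 30 mm from the nut's axis, 140 mm above the table
- mark (a point): centre of the green patch painted on the white disc, 42.5 mm from the nut's axis towards the carrier's +x, 108 mm above the table; the patch is 17 mm wide across that direction and 13 mm along it
- spare_nut: loose spare wing nut of the same kind (68 mm across, 33 mm tall, one red and one blue wing, 60 g) standing on its hub on the table near the carrier; origin under its centre. Not the one to turn; leave it
- marker: loose white marker pen with a blue cap, 125 x 15 x 15 mm, lying on the table near the carrier; origin under the middle of its white body; leave it
- pump_bottle: loose white pump bottle, 66 mm diameter, 173 mm tall, with a blue band; origin under its centre; leave it
- gel_jar: loose jar with a blue cap, 64 mm diameter, 80 mm tall; origin under its centre; leave it
- carton: loose closed cardboard carton, 140 x 300 x 75 mm, at the far side of the table; origin under its centre; leave it
- glove_box: loose blue glove box, 120 x 220 x 63 mm; origin under its centre; leave it
- pen_cup: loose empty grey cup, 76 mm diameter, 90 mm tall; origin under its centre; leave it

How it is judged:
By the outcome, as a careful person would: the job done as asked, in the order asked, and still so for the second after the job is handed in, with the robot touching nothing.
It also fails if it takes over 48 s, if anything falls off the work surface, if the arm or the gripper's body presses on something with over 40 N, if the wrist force passes 120 N, or if a joint passes its speed limit or range.

### The arm

A 6-joint arm with a two-finger parallel gripper is mounted at the origin on the work surface. World frame = base frame: x ahead of the robot, y to its left, z up, the work surface at z = 0. Lengths are in m, angles in degrees, forces in N, time in s.
With the tool pointing down it reaches from about 0.35 to 0.875 m from the base axis. Payload 4.2 kg.
Tool frame: the origin (TCP) lies between the finger pads; the fingertips stand 11 mm ahead of it and the grasp point (between the pads) lies 8 mm behind it; z points along the fingers, y is the direction in which the jaws open and shut (so a half turn about z gives the same grasp; the last joint's range is limited). The gripper opens to 87 mm and grips with 3 to 60 N. Pads are 19 mm wide; open, the fingers measure 117 mm over their backs; the gripper's body (75 mm by 190 mm) begins 51 mm behind the grasp point.
Start: joints at [87.009, 22.042, 0.453, 0, -68.411, -14.817], TCP at [0.191, 0.595, 0.234] pointing down, gripper open.
Joint ranges: [-179.83, 179.83], [-69.29, 118.12], [-61.27, 80.66], [-181.25, 117.63], [-171.15, -9.14], [-177.46, 177.46]. Speed limits (degrees/s): [159.86, 159.86, 180, 180, 180, 180].

### API

Orientations are given as a 3x3 rotation matrix whose columns are the frame's x, y, z axes.
In Python, from station import sense, capture, get_calibration, finish_job, search_frame, cut_out gives the robot as it stands.
- The arm moves only by the tool arm_command, never from a script. Its argument "rows" is a list of rows, each an object with "fingers": the opening in per cent of the stroke, from 0 (shut) to 100 (fully open); "travel": the shift along the tool's x, y, z in cm, a list of three; "roll": the turn about the tool's z in degrees. A call has 1 to 10 rows; each row is the pose to reach, as a shift and turn from the pose commanded when the call began, along the tool's axes at that moment; what a row does not reach only later rows make up. A row lasts 1/10 s, in which the tool goes at most 50 mm and 8.59 degrees, less where a joint would pass 70% of its speed; a pose out of reach is approached as far as the arm can. A call with a gripper value outside its range is refused whole. The fingers move at their own pace and stop on an object; the grip force is fixed at half the most. Time passes only in rows, so rows that repeat a pose let the fingers close. It gives the time, the measured TCP pose, the force and the opening at its end, in the units of the state.
- sense(): the state, without advancing time (a new reading comes with each control period).
- capture(name): name is "side" or "top"; returns (picture, depth): 384x512x3 uint8, red, green, blue; 384x512 float32, m along the optical axis (not along the pixel's ray), 0 where there is no reading.
- get_calibration(name): a dict with "fov_y" (degrees; the focal length in pixels is half the picture's height over the tangent of half this angle, whatever the lens; pixels are square), "cx", "cy" (the principal point, pixels), "origin" and "attitude" of the camera in the world. Camera axes: x right, y down, z forward; pixel columns grow to the right and rows downward; lengths in m; the calibration is good to about 2 mm. A picture is of the moment at which its call begins. get_calibration takes no time and is no camera call.
- finish_job(): hands the job in, once; it reports no verdict.
Trained networks look in the newest picture that a camera, given by its name, has taken for a name from the list of things; names that differ only in an ending like _2 or _b are one class to them, and where a whole thing is asked for, a point or a joint stands for the part that bears it (a point fixed in the world has none). Each returns a list of dicts, best first, with "p" (0 to 1); they miss things now and then, are a little off and sometimes report something else, mostly with a low value. They report only what shows in the picture. A call takes as long as a camera call.
- search_frame(camera, label): "position" ([x, y, z] in m, in world coordinates, good to about 4 mm: the middle of the surface that is visible of it).
- cut_out(camera, label): "mask" (384x512 bool, what is visible of it).
The state is a dict: "time_s": time; "joints": joint angles; "joint_velocities": joint speeds; "effort": joint torques, N m; "tcp_pos": TCP position; "ee_rot": TCP orientation; "wrist_force": force on the tool from outside, world axes, zero at the start; "moment": the same for the moment, N m; "gripper_width": opening from 0.0 (shut) to 1.0 (fully open).
Only numpy, scipy, OpenCV 4.12 (cv2) and the standard library are available. Lean on these libraries where they do the work, as an engineer would, in place of code of your own. Each camera call takes 0.05 s, during which the arm holds its last target. There are 200 camera calls.

## Working session

There is one attempt and no reset: what is moved stays moved. The work goes in short steps, Python scripts to look and compute and a tool call to move; the robot and the scene stay as the last step left them, time stands still between calls to the robot, and variables do not carry over. Pictures are saved under pics/ and viewed, about 8 in all and at most 12, crops included, and the job is handed in when it is done.

Besides the shell and the picture viewer there is one more tool, called after "Request:" by a JSON object that holds its "fn" and its "kwargs", one argument or row to a line. arm_command: Moves the arm, as the interface text tells. Its arguments: {"type":"object","properties":{"rows":{"type":"array","items":{"type":"object","properties":{"fingers":{"type":"number"},"travel":{"type":"array","items":{"type":"number"}},"roll":{"type":"number"}}}}},"required":["rows"]}

```bash
mkdir -p pics; python3 - <<'E'
from station import *
import cv2,numpy as np
s=sense();print(s['time_s'],s['tcp_pos'],np.round(s['ee_rot'],3).tolist(),s['gripper_width'])
for c in('top','side'):
    p,d=capture(c);cv2.imwrite(f'pics/{c}0.png',p[:,:,::-1])
    k=get_calibration(c);print(c,k['fov_y'],k['cx'],k['cy'],np.round(k['origin'],3),np.round(k['attitude'],3).tolist())
    for l in('carrier','guard','nut_axis','red_tip','mark','wingnut','spare_nut','marker','pump_bottle','gel_jar','pen_cup'):
        r=search_frame(c,l);print(l,[(np.round(x['position'],3).tolist(),round(x['p'],2)) for x in r[:2]])
E
```

```text
0.0 [0.1909121  0.59451725 0.23247268] [[0.952, -0.306, -0.001], [-0.306, -0.952, -0.002], [0.0, 0.002, -1.0]] 1.0050512924043133
top 47.62525996201741 254.5016340090101 195.39502499465385 [ 0.528 -0.027  1.388] [[-0.001, -0.997, 0.072], [-1.0, 0.001, 0.011], [-0.011, -0.072, -0.997]]
carrier [([0.519, 0.045, 0.093], 0.96)]
guard [([0.526, 0.046, 0.096], 0.97)]
nut_axis [([0.524, 0.051, 0.097], 0.75), ([0.494, 0.405, 0.115], 0.21)]
red_tip [([0.462, -0.425, 0.081], 0.64), ([0.523, 0.049, 0.135], 0.41)]
mark [([0.522, 0.048, 0.097], 0.89)]
wingnut [([0.523, 0.055, 0.128], 0.55), ([0.494, 0.408, 0.116], 0.46)]
spare_nut [([0.548, -0.15, 0.023], 0.61)]
marker [([0.641, -0.447, 0.06], 0.27)]
pump_bottle [([0.494, 0.407, 0.114], 0.81)]
gel_jar [([0.464, -0.425, 0.08], 0.76), ([0.782, 0.058, 0.075], 0.49)]
pen_cup [([0.65, 0.442, 0.054], 0.57)]
side 44.92901627655101 261.38786452261013 181.71803386358778 [ 0.203 -0.755  1.017] [[0.87, -0.373, 0.321], [-0.492, -0.636, 0.595], [-0.018, -0.676, -0.737]]
carrier [([0.512, 0.009, 0.066], 0.93)]
guard [([0.513, 0.011, 0.066], 0.88)]
nut_axis [([0.511, 0.01, 0.067], 0.88)]
red_tip [([0.524, 0.048, 0.134], 0.42)]
mark [([0.507, 0.011, 0.07], 0.96)]
wingnut [([0.522, 0.046, 0.129], 0.66), ([0.512, 0.011, 0.069], 0.24)]
spare_nut [([0.545, -0.15, 0.025], 0.68), ([0.771, 0.023, 0.074], 0.35)]
marker []
pump_bottle [([0.487, 0.4, 0.086], 0.91)]
gel_jar [([0.453, -0.444, 0.079], 0.74)]
pen_cup [([0.642, 0.409, 0.063], 0.67)]
```

```bash
python3 - <<'E'
import cv2,numpy as np
t=cv2.imread('pics/top0.png');s=cv2.imread('pics/side0.png')
a=cv2.resize(t[90:290,130:330],(600,600),interpolation=cv2.INTER_CUBIC)
cv2.imwrite('pics/topc.png',a)
cv2.imwrite('pics/sidef.png',cv2.resize(s,(768,576)))
E
```

```text
(no output)
```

View pics/topc.png

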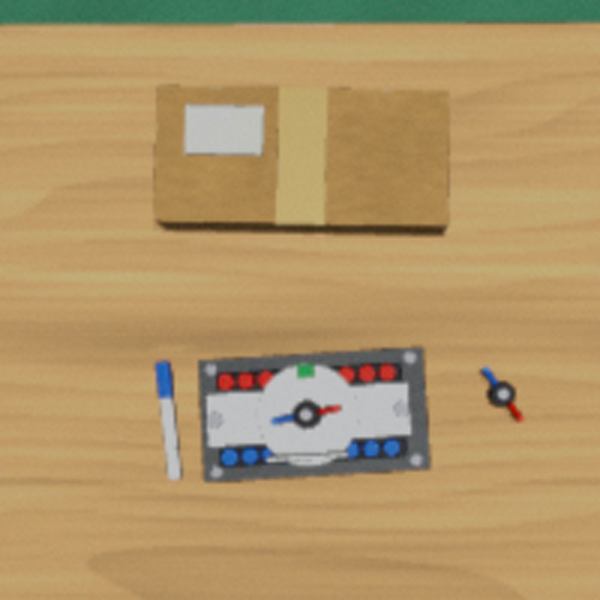

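View pics/sidef.png

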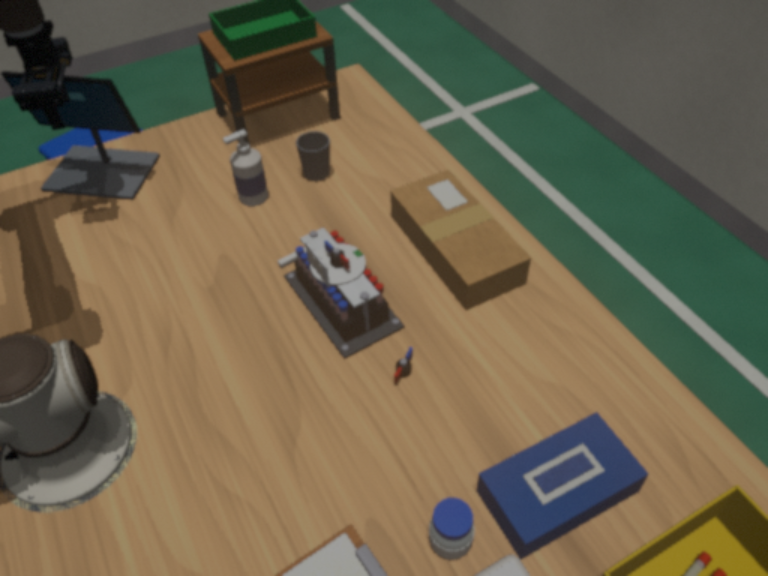

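The top crop shows the nut at about (307,413) and the green patch at (306,370). The red wing points right (−y) and slightly up, and the blue wing points left. That puts the nut angle near 1.0 rad, so about 276° clockwise remains. I'll measure it more precisely with both cameras.

```bash
cat > h.py <<'E'
from station import *
import cv2,numpy as np
def ray(c,uv,z):
    k=get_calibration(c);f=192/np.tan(np.radians(k['fov_y']/2))
    d=np.array(k['attitude'])@np.array([(uv[0]-k['cx'])/f,(uv[1]-k['cy'])/f,1])
    o=np.array(k['origin']);return (o+d*(z-o[2])/d[2])[:2]
def proj(c,P):
    k=get_calibration(c);f=192/np.tan(np.radians(k['fov_y']/2))
    q=np.array(k['attitude']).T@(np.array(P)-k['origin']);return np.array([k['cx']+f*q[0]/q[2],k['cy']+f*q[1]/q[2]])
def blobs(c,p,zs,center,R=.046):
    hsv=cv2.cvtColor(p,cv2.COLOR_RGB2HSV);H,S,V=hsv[...,0].astype(int),hsv[...,1],hsv[...,2]
    m={'red':((H<8)|(H>172))&(S>110)&(V>60),'blue':(H>100)&(H<125)&(S>110)&(V>40),'green':(H>45)&(H<85)&(S>90)&(V>40),'black':(V<75)&(S<110)}
    out={}
    for n,k in m.items():
        z=zs[n];rr={'red':.036,'blue':.036,'green':.056,'black':.022}[n]
        ys,xs=np.nonzero(k)
        P=np.array([ray(c,(x,y),z) for x,y in zip(xs,ys) if np.hypot(*(np.array([x,y])-proj(c,[*center,z])))<rr*620])
        if len(P): P=P[np.hypot(*(P-center).T)<rr]
        out[n]=(P.mean(0).round(4) if len(P) else None,len(P))
    return out
ZS=dict(red=.132,blue=.132,green=.108,black=.139)
def ang(a,b): d=np.array(b)-a;return np.degrees(np.arctan2(d[1],d[0]))
E
python3 - <<'E'
from h import *
for c in('top','side'):
    p,_=capture(c);b=blobs(c,p,ZS,(.522,.048));print(c,b)
    r,bl=b['red'][0],b['blue'][0]
    if r is not None and bl is not None: print(' red dir',ang(bl,r),'mid',(r+bl)/2)
    if b['green'][0] is not None: print(' mark dist',np.hypot(*(b['green'][0]-b['black'][0])),ang(b['black'][0],b['green'][0]))
    for l in ('guard','wingnut','nut_axis','mark'):
        for m in cut_out(c,l)[:1]: print(l,round(m['p'],2),m['mask'].sum())
# carrier yaw from base plate in top via mask
capture('top');m=cut_out('top','carrier')[0]['mask'].astype('uint8')
P=np.array([ray('top',q,0.01) for q in np.argwhere(m)[:,::-1]]).astype('f4')
print(cv2.minAreaRect(P*1000))
E
python3 - <<'E'
import cv2
a=cv2.imread('pics/top0.png')[190:255,190:280]
b=cv2.imread('pics/side0.png')[140:205,185:275]
cv2.imwrite('pics/c.png',cv2.resize(cv2.vconcat([a,b]),None,fx=4.4,fy=4.4,interpolation=cv2.INTER_CUBIC))
E
```

```text
Traceback (most recent call last):
  File "h.py", line 17, in blobs
    P=np.array([ray(c,(x,y),z) for x,y in zip(xs,ys) if np.hypot(*(np.array([x,y])-proj(c,[*center,z])))<rr*620])
                                                                                   ~~~~^^^^^^^^^^^^^^^
  File "h.py", line 8, in proj
    k=get_calibration(c);f=192/np.tan(np.radians(k['fov_y']/2))
ValueError: time passes only in moves, steps and waits
```

View pics/c.png

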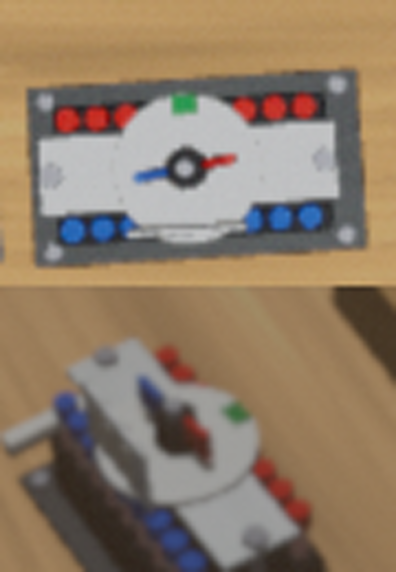

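The crop confirms it. In the top half, red is at (235,158), hub (185,167), blue (138,178), patch (184,103), with the guard below. I'll cache the calibration and rerun the measurement.

```bash
sed -i "s/^import cv2,numpy as np/import cv2,numpy as np\nK={c:get_calibration(c) for c in('top','side')}/; s/k=get_calibration(c)/k=K[c]/" h.py
python3 - <<'E'
from h import *
for c in('top','side'):
    p,_=capture(c);b=blobs(c,p,ZS,np.array((.522,.048)));print(c,b)
    r,bl=b['red'][0],b['blue'][0]
    if r is not None and bl is not None: print(' red dir',ang(bl,r),'mid',(r+bl)/2)
    if b['green'][0] is not None: print(' mark dist',np.hypot(*(b['green'][0]-b['black'][0])),ang(b['black'][0],b['green'][0]))
capture('top');m=cut_out('top','carrier')[0]['mask'].astype('uint8')
P=np.array([ray('top',q,0.01) for q in np.argwhere(m)[:,::-1]]).astype('f4')
print(cv2.minAreaRect(P*1000),sense()['time_s'])
E
```

```text
top {'red': (array([0.5298, 0.0322]), 13), 'blue': (array([0.5214, 0.0741]), 12), 'green': (array([0.5684, 0.0559]), 18), 'black': (array([0.5258, 0.0509]), 34)}
 red dir -78.66377299844841 mid [0.5256  0.05315]
 mark dist 0.04289242357340044 6.694229131893171
side {'red': (array([0.5317, 0.0334]), 30), 'blue': (None, 0), 'green': (array([0.5701, 0.0538]), 6), 'black': (array([0.518 , 0.0428]), 48)}
 mark dist 0.053248568055864226 11.92190831900571
((524.9571533203125, 52.68882751464844), (129.75123596191406, 238.60728454589844), 3.435032606124878) 1.45
```

```bash
cat >> h.py <<'E'
AX=np.array([.526,.052]);CY=3.4
def fing(th,t,r): # carrier-frame wing angle, tangential (ccw side) and radial offset in mm -> world xy, yaw
    a=np.radians(th+CY);return AX+(r*np.array([np.cos(a),np.sin(a)])+t*np.array([-np.sin(a),np.cos(a)]))/1000, th+CY-90
def rows(targets,pos=None,yaw=None):
    s=sense();R=np.array(s['ee_rot']);pos=np.array(s['tcp_pos'] if pos is None else pos)
    yaw=np.degrees(np.arctan2(R[1,0],R[0,0])) if yaw is None else yaw
    c,n=np.cos(np.radians(yaw)),np.sin(np.radians(yaw));B=np.array([[c,n,0],[n,-c,0],[0,0,-1]])
    for (xy,y),z in targets:
        d=B.T@(np.array([*xy,z])-pos)*100;roll=(yaw-y+180)%360-180
        print(d.round(2).tolist(),round(roll,1))
    print(s['time_s'],pos,yaw)
E
python3 - <<'E'
from h import *
rows([(fing(90,22.5,40),.20),(fing(90,22.5,40),.132)])
rows([(fing(90,22.5,40),.132)],[.191,.595,.234],-17.8)
E
```

```text
[44.95, 38.54, 3.35] -21.2
[44.95, 38.54, 10.15] -21.2
1.45 [0.19110633 0.59503832 0.23354699] -17.810316275075866
[44.95, 38.54, 10.2] -21.2
1.45 [0.191 0.595 0.234] -17.8
```

Request:
{"fn": "arm_command", "kwargs": {
  "rows": [
    {"fingers": 0,"travel": [44.95,38.55,0],"roll": -21.2},
    {"fingers": 0,"travel": [44.95,38.55,0],"roll": -21.2},
    {"fingers": 0,"travel": [44.95,38.55,0],"roll": -21.2},
    {"fingers": 0,"travel": [44.95,38.55,0],"roll": -21.2},
    {"fingers": 0,"travel": [44.95,38.55,0],"roll": -21.2},
    {"fingers": 0,"travel": [44.95,38.55,0],"roll": -21.2},
    {"fingers": 0,"travel": [44.95,38.55,0],"roll": -21.2},
    {"fingers": 0,"travel": [44.95,38.55,0],"roll": -21.2},
    {"fingers": 0,"travel": [44.95,38.55,0],"roll": -21.2},
    {"fingers": 0,"travel": [44.95,38.55,0],"roll": -21.2}
  ]
}}

```text
time_s: 2.45
tcp_pos: [0.4537, 0.1673, 0.2341]
ee_rot: [[0.998, 0.06, 0.001], [0.06, -0.998, 0.001], [0.001, -0.001, -1.0]]
wrist_force: [2.1, 1.1, 1.2]
gripper_width: 0.173
```

Request:
{"fn": "arm_command", "kwargs": {
  "rows": [
    {"fingers": 0,"travel": [0,0,0],"roll": 0}
  ]
}}

```text
time_s: 2.55
tcp_pos: [0.4547, 0.1647, 0.2336]
ee_rot: [[0.999, 0.052, 0.0], [0.052, -0.999, -0.001], [0.0, 0.001, -1.0]]
wrist_force: [-0.8, 0.2, -0.6]
gripper_width: 0.081
```

```bash
python3 - <<'E'
from h import *
rows([(fing(90,22.5,40),.20)])
E
```

```text
[4.26, 7.64, 3.36] -0.4
2.55 [0.45472897 0.16471565 0.23361279] 2.956046074838569
```

Request:
{"fn": "arm_command", "kwargs": {
  "rows": [
    {"fingers": 0,"travel": [4.25,7.65,3.35],"roll": -0.4},
    {"fingers": 0,"travel": [4.25,7.65,3.35],"roll": -0.4},
    {"fingers": 0,"travel": [4.25,7.65,3.35],"roll": -0.4},
    {"fingers": 0,"travel": [4.25,7.65,3.35],"roll": -0.4}
  ]
}}

```text
time_s: 2.95
tcp_pos: [0.4999, 0.0949, 0.1997]
ee_rot: [[0.998, 0.065, -0.001], [0.065, -0.998, -0.0], [-0.001, 0.0, -1.0]]
wrist_force: [0.2, 0.6, -0.1]
gripper_width: 0.005
```

```bash
python3 - <<'E'
from h import *
p,_=capture('side');cv2.imwrite('pics/s1.png',cv2.resize(p[110:210,160:300,::-1],None,fx=5,fy=5,interpolation=cv2.INTER_CUBIC))
print(sense()['tcp_pos'],sense()['gripper_width'],sense()['wrist_force'],fing(90,22.5,40))
rows([(fing(90,22.5,40),.132)]+[(fing(t,13,38),.132) for t in range(90,20,-8)])
E
```

```text
[0.49993073 0.09566113 0.20024516] 0.006550442727484005 [0.45370968 0.73352911 1.20401519] (array([0.50116735, 0.0905952 ]), 3.4000000000000057)
[0.09, 0.51, 6.82] 0.4
[1.04, 0.72, 6.82] 0.4
[1.58, 0.58, 6.82] 8.4
[2.14, 0.52, 6.82] 16.4
[2.7, 0.53, 6.82] 24.4
[3.25, 0.62, 6.82] 32.4
[3.78, 0.79, 6.82] 40.4
[4.29, 1.03, 6.82] 48.4
[4.76, 1.34, 6.82] 56.4
[5.18, 1.71, 6.82] 64.4
3.0 [0.49993073 0.09566113 0.20024516] 3.798568929110382
```

View pics/s1.png

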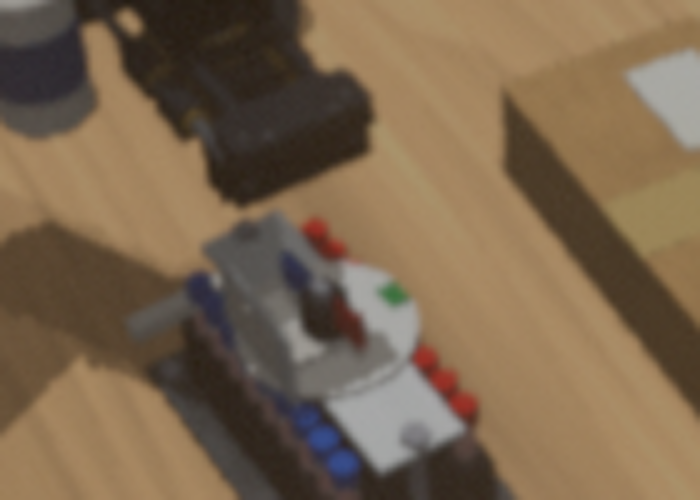

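```bash
python3 - <<'E'
from h import *
p,_=capture('side');p=np.clip(p.astype(float)*2.2,0,255).astype('uint8')
s=sense();t=np.array(s['tcp_pos'])
q=cv2.resize(p[60:180,140:280,::-1],None,fx=5,fy=5,interpolation=cv2.INTER_CUBIC)
for dz,col in((-.011,(0,255,0)),(0,(0,255,255)),(.059,(0,0,255))):
    for dx in(-.0095,.0095):
        for dy in(-.015,.015):
            u=(proj('side',t+[dx,dy,dz])-[140,60])*5;cv2.circle(q,tuple(int(v) for v in u),3,col,-1)
cv2.imwrite('pics/s2.png',q);print(t)
E
```

```text
[0.49990022 0.09613749 0.2006018 ]
```

View pics/s2.png

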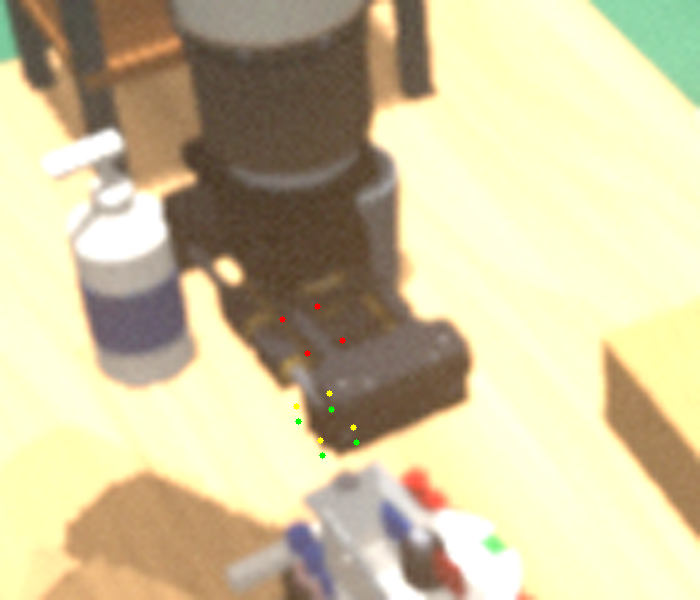

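The gripper is above and left of the carrier, with the body end hiding the fingertips. The projected tip corner at (322,455) falls on wood, so I'll check the fingertip geometry with the depth data.

```bash
python3 - <<'E'
from h import *
t=np.array(sense()['tcp_pos'])
p,d=capture('side');k=K['side'];f=192/np.tan(np.radians(k['fov_y']/2))
v,u=np.mgrid[100:160,185:240];z=d[100:160,185:240]
W=np.stack([(u-k['cx'])/f*z,(v-k['cy'])/f*z,z],-1)@np.array(k['attitude']).T+k['origin']
for r in range(30,54,2):
    print(100+r,[tuple(((W[r,c]-t)*1000).astype(int)) for c in range(10,50,3) if W[r,c,2]>.13 and z[r,c]>0])
E
```

```text
130 [(np.int64(-31), np.int64(-31), np.int64(83)), (np.int64(-24), np.int64(-34), np.int64(82)), (np.int64(-19), np.int64(-41), np.int64(85)), (np.int64(-19), np.int64(-61), np.int64(100)), (np.int64(-13), np.int64(-66), np.int64(101)), (np.int64(-7), np.int64(-70), np.int64(101)), (np.int64(-1), np.int64(-74), np.int64(102)), (np.int64(4), np.int64(-78), np.int64(102)), (np.int64(10), np.int64(-81), np.int64(102)), (np.int64(16), np.int64(-85), np.int64(102)), (np.int64(22), np.int64(-87), np.int64(101)), (np.int64(28), np.int64(-91), np.int64(101)), (np.int64(36), np.int64(-91), np.int64(98))]
132 [(np.int64(-33), np.int64(-37), np.int64(82)), (np.int64(-24), np.int64(-32), np.int64(74)), (np.int64(-17), np.int64(-34), np.int64(72)), (np.int64(-23), np.int64(-71), np.int64(103)), (np.int64(-16), np.int64(-72), np.int64(101)), (np.int64(-10), np.int64(-76), np.int64(101)), (np.int64(-4), np.int64(-79), np.int64(101)), (np.int64(1), np.int64(-83), np.int64(101)), (np.int64(7), np.int64(-86), np.int64(101)), (np.int64(12), np.int64(-92), np.int64(102)), (np.int64(19), np.int64(-94), n
[... 2905 characters left out ...]
(np.int64(-10), np.int64(-86), np.int64(72)), (np.int64(-4), np.int64(-90), np.int64(71)), (np.int64(5), np.int64(-84), np.int64(62)), (np.int64(11), np.int64(-86), np.int64(61))]
146 [(np.int64(-9), np.int64(6), np.int64(-10)), (np.int64(-7), np.int64(-9), np.int64(1)), (np.int64(-27), np.int64(-89), np.int64(76)), (np.int64(-19), np.int64(-88), np.int64(71)), (np.int64(-11), np.int64(-86), np.int64(65)), (np.int64(-4), np.int64(-87), np.int64(63))]
148 [(np.int64(-8), np.int64(-10), np.int64(-3)), (np.int64(-27), np.int64(-88), np.int64(69)), (np.int64(-19), np.int64(-86), np.int64(63)), (np.int64(-11), np.int64(-85), np.int64(58))]
150 [(np.int64(-28), np.int64(-88), np.int64(62))]
152 []
```

Depth confirms the fingertip: its −x face is at −8..−9 mm and it spans y ±10 mm around the TCP, as expected. Descending now.

Request:
{"fn": "arm_command", "kwargs": {
  "rows": [
    {"fingers": 0,"travel": [0.1,0.55,0],"roll": 0.4},
    {"fingers": 0,"travel": [0.1,0.55,3.5],"roll": 0.4},
    {"fingers": 0,"travel": [0.1,0.55,6.8],"roll": 0.4},
    {"fingers": 0,"travel": [0.1,0.55,6.8],"roll": 0.4},
    {"fingers": 0,"travel": [0.1,0.55,6.8],"roll": 0.4}
  ]
}}

```text
time_s: 3.6
tcp_pos: [0.5016, 0.0902, 0.1328]
ee_rot: [[0.998, 0.061, 0.001], [0.061, -0.998, -0.001], [0.0, 0.001, -1.0]]
wrist_force: [0.5, 0.5, -0.4]
gripper_width: 0.003
```

```bash
python3 - <<'E'
from h import *
print(sense()['wrist_force'],sense()['tcp_pos'],fing(90,22.5,40))
rows([(fing(t,13,38),.132) for t in range(90,16,-8)])
E
```

```text
[ 0.5267836   0.50344145 -0.43416466] [0.50161912 0.09021278 0.13278662] (array([0.50116735, 0.0905952 ]), 3.4000000000000057)
[0.91, 0.16, 0.08] 0.1
[1.45, 0.02, 0.08] 8.1
[2.01, -0.05, 0.08] 16.1
[2.57, -0.04, 0.08] 24.1
[3.12, 0.05, 0.08] 32.1
[3.65, 0.22, 0.08] 40.1
[4.16, 0.46, 0.08] 48.1
[4.63, 0.76, 0.08] 56.1
[5.05, 1.13, 0.08] 64.1
[5.42, 1.56, 0.08] 72.1
3.6 [0.50161912 0.09021278 0.13278662] 3.473571649085489
```

Request:
{"fn": "arm_command", "kwargs": {
  "rows": [
    {"fingers": 0,"travel": [0.45,0.1,0.05],"roll": 0},
    {"fingers": 0,"travel": [0.9,0.15,0.05],"roll": 0},
    {"fingers": 0,"travel": [1.45,0.0,0.05],"roll": 8},
    {"fingers": 0,"travel": [2.0,-0.05,0.05],"roll": 16},
    {"fingers": 0,"travel": [2.55,-0.05,0.05],"roll": 24},
    {"fingers": 0,"travel": [3.1,0.05,0.05],"roll": 32},
    {"fingers": 0,"travel": [3.65,0.2,0.05],"roll": 40},
    {"fingers": 0,"travel": [4.15,0.45,0.05],"roll": 48},
    {"fingers": 0,"travel": [4.65,0.75,0.05],"roll": 56},
    {"fingers": 0,"travel": [5.05,1.1,0.05],"roll": 64}
  ]
}}

```text
time_s: 4.6
tcp_pos: [0.553, 0.0819, 0.1327]
ee_rot: [[0.486, -0.874, 0.001], [-0.874, -0.486, 0.001], [-0.0, -0.001, -1.0]]
wrist_force: [-2.3, 1.2, 0.1]
gripper_width: 0.005
```

```bash
python3 - <<'E'
from h import *
print(sense()['wrist_force'],fing(26,13,38))
p,_=capture('side');cv2.imwrite('pics/s3.png',cv2.resize(p[110:210,160:300,::-1],None,fx=5,fy=5,interpolation=cv2.INTER_CUBIC))
rows([(fing(t,13,38),.132) for t in range(26,-54,-8)])
E
```

```text
[-2.3161601   1.24911741  0.06699687] (array([0.55272438, 0.08198012]), -60.6)
[-0.08, 0.05, 0.06] -0.6
[0.46, -0.1, 0.06] 7.4
[1.02, -0.17, 0.06] 15.4
[1.58, -0.16, 0.06] 23.4
[2.13, -0.08, 0.06] 31.4
[2.67, 0.08, 0.06] 39.4
[3.18, 0.31, 0.06] 47.4
[3.65, 0.61, 0.06] 55.4
[4.08, 0.98, 0.06] 63.4
[4.45, 1.4, 0.06] 71.4
4.65 [0.55356417 0.08157686 0.13264732] -61.17936941557902
```

View pics/s3.png

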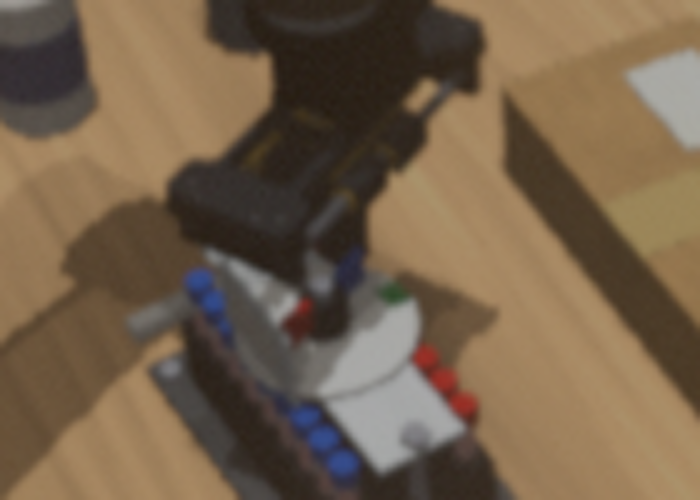

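It's working: the blue wing is being pushed near (348,265), red has moved to (300,318), and contact is about 2.6 N. Continuing the stroke.

Request:
{"fn": "arm_command", "kwargs": {
  "rows": [
    {"fingers": 0,"travel": [0.45,-0.1,0.05],"roll": 7.4},
    {"fingers": 0,"travel": [1.0,-0.15,0.05],"roll": 15.4},
    {"fingers": 0,"travel": [1.6,-0.15,0.05],"roll": 23.4},
    {"fingers": 0,"travel": [2.15,-0.1,0.05],"roll": 31.4},
    {"fingers": 0,"travel": [2.65,0.1,0.05],"roll": 39.4},
    {"fingers": 0,"travel": [3.2,0.3,0.05],"roll": 47.4},
    {"fingers": 0,"travel": [3.65,0.6,0.05],"roll": 55.4},
    {"fingers": 0,"travel": [4.1,1.0,0.05],"roll": 63.4},
    {"fingers": 0,"travel": [4.45,1.4,0.05],"roll": 71.4}
  ]
}}

```text
time_s: 5.55
tcp_pos: [0.5639, 0.0367, 0.1324]
ee_rot: [[-0.671, -0.741, 0.005], [-0.741, 0.671, 0.002], [-0.004, -0.003, -1.0]]
wrist_force: [0.2, 2.1, -1.1]
gripper_width: 0.008
```

```bash
python3 - <<'E'
from h import *
print(sense()['wrist_force'],sense()['joints'],fing(-46,13,38))
rows([(fing(t,13,38),.132) for t in range(-54,-87,-8)])
E
```

```text
[ 0.17721103  2.06272301 -1.10388198] [ 2.01561716e+01  2.15009060e+01 -1.62793053e+01  1.42631269e-02
 -5.19261567e+01 -6.23393808e+01] (array([0.56277108, 0.03584798]), -132.6)
[0.68, -0.12, 0.04] 8.4
[1.23, -0.18, 0.04] 16.4
[1.79, -0.16, 0.04] 24.4
[2.35, -0.07, 0.04] 32.4
[2.88, 0.1, 0.04] 40.4
5.55 [0.56385261 0.03668101 0.13235387] -132.17411688974693
```

Request:
{"fn": "arm_command", "kwargs": {
  "rows": [
    {"fingers": 0,"travel": [0.7,-0.1,0.05],"roll": 8.4},
    {"fingers": 0,"travel": [1.25,-0.2,0.05],"roll": 16.4},
    {"fingers": 0,"travel": [1.8,-0.15,0.05],"roll": 24.4},
    {"fingers": 0,"travel": [2.35,-0.05,0.05],"roll": 32.4},
    {"fingers": 0,"travel": [2.9,0.1,0.05],"roll": 40.4},
    {"fingers": 0,"travel": [2.9,0.1,0.05],"roll": 40.4},
    {"fingers": 0,"travel": [2.3,-0.3,0.05],"roll": 40.4},
    {"fingers": 0,"travel": [2.2,-0.4,-3.0],"roll": 40.4},
    {"fingers": 0,"travel": [2.2,-0.4,-7.0],"roll": 40.4},
    {"fingers": 0,"travel": [2.2,-0.4,-7.0],"roll": 40.4}
  ]
}}

```text
time_s: 6.55
tcp_pos: [0.5543, 0.0178, 0.207]
ee_rot: [[-0.991, -0.137, 0.012], [-0.137, 0.991, 0.001], [-0.012, -0.0, -1.0]]
wrist_force: [0.2, 0.7, 0.9]
gripper_width: 0.008
```

```bash
python3 - <<'E'
from h import *
print(sense()['wrist_force'])
p,_=capture('side');cv2.imwrite('pics/s4.png',cv2.resize(p[110:210,160:300,::-1],None,fx=5,fy=5,interpolation=cv2.INTER_CUBIC))
print(blobs('side',p,ZS,np.array((.524,.05))))
rows([(fing(90,22.5,40),.20)])
E
```

```text
[0.15200586 0.65950288 0.91403422]
{'red': (array([0.5305, 0.0756]), 21), 'blue': (None, 0), 'green': (None, 0), 'black': (array([0.5227, 0.0418]), 69)}
[4.1, 7.91, 0.42] -175.6
6.6 [0.55253039 0.01775913 0.20417655] -172.2046465814332
```

View pics/s4.png

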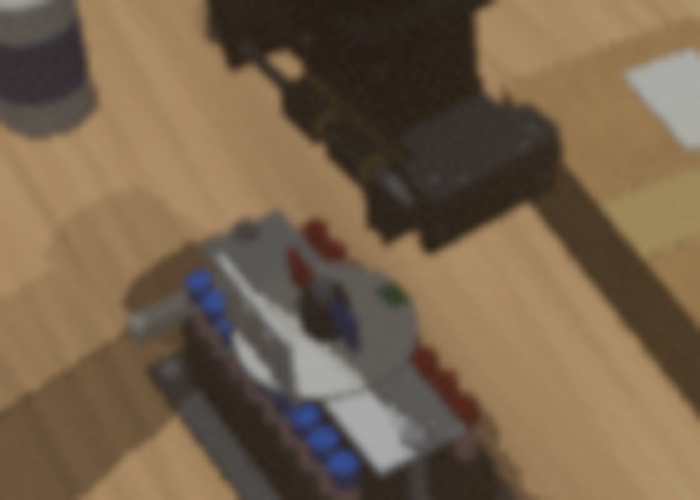

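The red wing now points to +y (300,265), the hub is at (322,308) and blue is at (343,325). I'll go back at height and rotate the tool for the second stroke.

Request:
{"fn": "arm_command", "kwargs": {
  "rows": [
    {"fingers": 0,"travel": [0.4,0.8,0],"roll": -8.5},
    {"fingers": 0,"travel": [0.8,1.6,0],"roll": -17},
    {"fingers": 0,"travel": [1.2,2.4,0],"roll": -25.5},
    {"fingers": 0,"travel": [1.6,3.2,0],"roll": -34},
    {"fingers": 0,"travel": [2.0,4.0,0],"roll": -42.5},
    {"fingers": 0,"travel": [2.4,4.8,0],"roll": -51},
    {"fingers": 0,"travel": [2.8,5.6,0],"roll": -59.5},
    {"fingers": 0,"travel": [3.2,6.4,0],"roll": -68},
    {"fingers": 0,"travel": [3.6,7.2,0],"roll": -76.5},
    {"fingers": 0,"travel": [4.1,7.9,0.4],"roll": -85}
  ]
}}

```text
time_s: 7.6
tcp_pos: [0.4991, 0.0905, 0.1965]
ee_rot: [[0.054, -0.999, -0.001], [-0.999, -0.054, -0.0], [0.0, 0.001, -1.0]]
wrist_force: [-0.1, 0.0, 0.4]
gripper_width: 0.004
```

Request:
{"fn": "arm_command", "kwargs": {
  "rows": [
    {"fingers": 0,"travel": [0,0,0],"roll": -8.5},
    {"fingers": 0,"travel": [0,0,0],"roll": -17},
    {"fingers": 0,"travel": [0,0,0],"roll": -25.5},
    {"fingers": 0,"travel": [0,0,0],"roll": -34},
    {"fingers": 0,"travel": [0,0,0],"roll": -42.5},
    {"fingers": 0,"travel": [0,0,0],"roll": -51},
    {"fingers": 0,"travel": [0,0,0],"roll": -59.5},
    {"fingers": 0,"travel": [0,0,0],"roll": -68},
    {"fingers": 0,"travel": [0,0,0],"roll": -76.5},
    {"fingers": 0,"travel": [0,0,0],"roll": -85}
  ]
}}

```text
time_s: 8.6
tcp_pos: [0.4989, 0.09, 0.1961]
ee_rot: [[0.999, -0.033, -0.002], [-0.033, -0.999, -0.001], [-0.002, 0.001, -1.0]]
wrist_force: [0.1, -0.4, -0.2]
gripper_width: 0.003
```

Request:
{"fn": "arm_command", "kwargs": {
  "rows": [
    {"fingers": 0,"travel": [0,0,0],"roll": -5},
    {"fingers": 0,"travel": [0,0,0],"roll": -5}
  ]
}}

```text
time_s: 8.8
tcp_pos: [0.4989, 0.09, 0.1961]
ee_rot: [[0.999, 0.047, -0.002], [0.047, -0.999, -0.001], [-0.002, 0.001, -1.0]]
wrist_force: [-0.4, 0.5, -0.1]
gripper_width: 0.008
```

```bash
python3 - <<'E'
from h import *
for c in('side','top'):
    p,_=capture(c);print(blobs(c,p,ZS,np.array((.525,.051))))
print(sense()['wrist_force'])
rows([(fing(90,22.5,40),.20),(fing(90,22.5,40),.132)])
E
```

```text
{'red': (array([0.5327, 0.0751]), 23), 'blue': (None, 0), 'green': (array([0.5707, 0.0544]), 7), 'black': (array([0.5208, 0.0415]), 45)}
{'red': (None, 0), 'blue': (None, 0), 'green': (array([0.5684, 0.0559]), 18), 'black': (array([0.523 , 0.0524]), 59)}
[-0.25564479 -0.27094954  0.47917406]
[0.22, -0.05, -0.36] -0.9
[0.22, -0.05, 6.44] -0.9
8.9 [0.49894304 0.09001536 0.19639233] 2.5492399317085477
```

Request:
{"fn": "arm_command", "kwargs": {
  "rows": [
    {"fingers": 0,"travel": [0.2,0,2.5],"roll": -0.9},
    {"fingers": 0,"travel": [0.2,0,6.4],"roll": -0.9},
    {"fingers": 0,"travel": [0.2,0,6.4],"roll": -0.9},
    {"fingers": 0,"travel": [0.2,0,6.4],"roll": -0.9},
    {"fingers": 0,"travel": [0.65,0.1,6.4],"roll": -0.9},
    {"fingers": 0,"travel": [1.1,0.15,6.4],"roll": -0.9}
  ]
}}

```text
time_s: 9.5
tcp_pos: [0.5111, 0.0895, 0.1348]
ee_rot: [[0.998, 0.061, 0.002], [0.061, -0.998, 0.001], [0.002, -0.001, -1.0]]
wrist_force: [-3.3, 1.1, 1.6]
gripper_width: 0.007
```

```bash
python3 - <<'E'
from h import *
print(sense()['wrist_force'])
rows([(fing(t,13,38),.132) for t in range(84,27,-6)])
E
```

```text
[-3.28342117  1.11813854  1.55286711]
[0.37, -0.08, 0.28] 6.1
[0.79, -0.15, 0.28] 12.1
[1.21, -0.18, 0.28] 18.1
[1.63, -0.16, 0.28] 24.1
[2.04, -0.1, 0.28] 30.1
[2.45, -0.0, 0.28] 36.1
[2.85, 0.14, 0.28] 42.1
[3.22, 0.33, 0.28] 48.1
[3.58, 0.55, 0.28] 54.1
[3.91, 0.81, 0.28] 60.1
9.5 [0.511058   0.08950785 0.13477703] 3.4949797159832943
```

Request:
{"fn": "arm_command", "kwargs": {
  "rows": [
    {"fingers": 0,"travel": [0.35,-0.1,0.1],"roll": 6},
    {"fingers": 0,"travel": [0.8,-0.15,0.1],"roll": 12},
    {"fingers": 0,"travel": [1.2,-0.2,0.1],"roll": 18},
    {"fingers": 0,"travel": [1.65,-0.15,0.1],"roll": 24},
    {"fingers": 0,"travel": [2.05,-0.1,0.1],"roll": 30},
    {"fingers": 0,"travel": [2.45,0,0.1],"roll": 36},
    {"fingers": 0,"travel": [2.85,0.15,0.1],"roll": 42},
    {"fingers": 0,"travel": [3.2,0.35,0.1],"roll": 48},
    {"fingers": 0,"travel": [3.6,0.55,0.1],"roll": 54},
    {"fingers": 0,"travel": [3.9,0.8,0.1],"roll": 60}
  ]
}}

```text
time_s: 10.5
tcp_pos: [0.5502, 0.0837, 0.1333]
ee_rot: [[0.548, -0.837, 0.001], [-0.837, -0.548, 0.001], [-0.0, -0.001, -1.0]]
wrist_force: [-1.4, 1.4, 1.0]
gripper_width: 0.009
```

```bash
python3 - <<'E'
from h import *
print(sense()['wrist_force'],fing(30,13,38))
p,_=capture('side');cv2.imwrite('pics/s5.png',cv2.resize(p[110:210,160:300,::-1],None,fx=5,fy=5,interpolation=cv2.INTER_CUBIC))
print(blobs('side',p,ZS,np.array((.525,.051))))
rows([(fing(t,13,38),.132) for t in range(26,-1,-4)])
E
```

```text
[-1.44268732  1.37405243  0.99413771] (array([0.55056797, 0.08377129]), -56.6)
{'red': (array([0.5468, 0.0636]), 20), 'blue': (array([0.5161, 0.0478]), 3), 'green': (array([0.5713, 0.0531]), 6), 'black': (array([0.5239, 0.0502]), 79)}
[0.24, -0.11, 0.12] 3.7
[0.51, -0.17, 0.12] 7.7
[0.79, -0.21, 0.12] 11.7
[1.06, -0.24, 0.12] 15.7
[1.35, -0.25, 0.12] 19.7
[1.63, -0.23, 0.12] 23.7
[1.9, -0.2, 0.12] 27.7
10.55 [0.55055542 0.08338584 0.13323856] -56.94462666121938
```

View pics/s5.png

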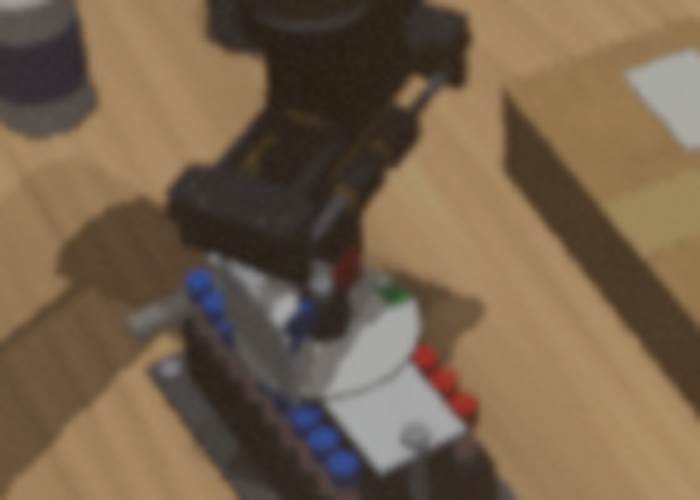

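Red is at (347,265), about 25–30° short of the patch. I'll push to a nominal 12°, back off and measure.

Request:
{"fn": "arm_command", "kwargs": {
  "rows": [
    {"fingers": 0,"travel": [0.25,-0.1,0.1],"roll": 3.7},
    {"fingers": 0,"travel": [0.5,-0.15,0.1],"roll": 7.7},
    {"fingers": 0,"travel": [0.8,-0.2,0.1],"roll": 11.7},
    {"fingers": 0,"travel": [1.05,-0.25,0.1],"roll": 15.7},
    {"fingers": 0,"travel": [1.2,-0.25,0.1],"roll": 17.7},
    {"fingers": 0,"travel": [1.2,-0.25,0.1],"roll": 17.7},
    {"fingers": 0,"travel": [0.5,-0.25,0.1],"roll": 17.7},
    {"fingers": 0,"travel": [-1.0,-0.25,-3],"roll": 17.7},
    {"fingers": 0,"travel": [-5,-0.25,-7],"roll": 17.7},
    {"fingers": 0,"travel": [-10,-0.25,-7],"roll": 17.7}
  ]
}}

```text
time_s: 11.55
tcp_pos: [0.5017, 0.1656, 0.2065]
ee_rot: [[0.272, -0.962, 0.009], [-0.962, -0.272, 0.004], [-0.001, -0.01, -1.0]]
wrist_force: [-0.3, 2.0, -0.1]
gripper_width: 0.006
```

Request:
{"fn": "arm_command", "kwargs": {
  "rows": [
    {"fingers": 0,"travel": [-5,0,0],"roll": 0},
    {"fingers": 0,"travel": [-8,0,0],"roll": 0},
    {"fingers": 0,"travel": [-8,0,0],"roll": 0}
  ]
}}

```text
time_s: 11.85
tcp_pos: [0.4765, 0.2447, 0.2023]
ee_rot: [[0.278, -0.96, 0.002], [-0.96, -0.278, 0.001], [-0.001, -0.002, -1.0]]
wrist_force: [-0.3, 0.0, 0.0]
gripper_width: 0.007
```

```bash
cat > m.py <<'E'
from h import *
for c in('side','top'):
    p,_=capture(c);b=blobs(c,p,ZS,np.array((.525,.051)));print(c,b)
    if b['blue'][0] is not None and b['red'][0] is not None: print(ang(b['blue'][0],b['red'][0])-CY,ang(AX,b['red'][0])-CY)
E
python3 m.py
python3 - <<'E'
from h import *
s=[]
for c,(a,b) in dict(top=(190,190),side=(140,185)).items():
    p,_=capture(c);s.append(p[a:a+65,b:b+90,::-1])
cv2.imwrite('pics/c2.png',cv2.resize(cv2.vconcat(s),None,fx=4.4,fy=4.4,interpolation=cv2.INTER_CUBIC))
print(sense()['tcp_pos'],sense()['time_s'])
E
```

```text
side {'red': (array([0.5487, 0.0604]), 34), 'blue': (array([0.5054, 0.0499]), 1), 'green': (array([0.5696, 0.0546]), 5), 'black': (array([0.5219, 0.0385]), 38)}
10.23078200903753 16.906693788210823
top {'red': (array([0.5463, 0.0574]), 16), 'blue': (array([0.5046, 0.0484]), 14), 'green': (array([0.5684, 0.0559]), 18), 'black': (array([0.5261, 0.0516]), 27)}
8.779181052524148 11.496277176709055
[0.47735667 0.24057879 0.20165816] 12.05
```

View pics/c2.png

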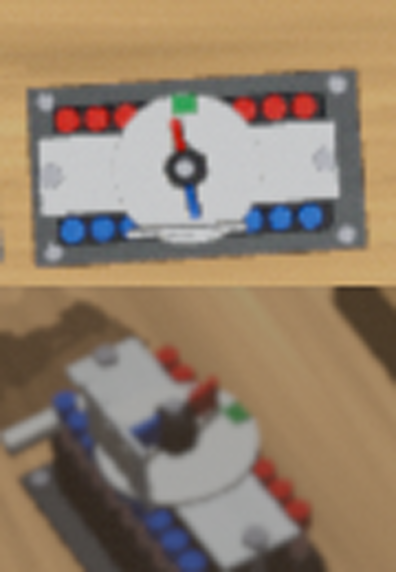

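The top view has red at (178,130), hub (185,167) and patch (184,103), so the wing is about 9–10° short. The wing lies about 2.5° beyond the finger's nominal angle, so one more gentle push to nominal 2.5° should finish it.

```bash
python3 - <<'E'
from h import *
rows([(fing(10,23,38),.20),(fing(10,23,38),.132)])
E
```

```text
[17.33, -3.44, 0.17] 2.4
[17.33, -3.44, 6.97] 2.4
12.05 [0.47735667 0.24057879 0.20165816] -74.20955475388584
```

Request:
{"fn": "arm_command", "kwargs": {
  "rows": [
    {"fingers": 0,"travel": [4,-0.8,0.2],"roll": 2.4},
    {"fingers": 0,"travel": [8,-1.6,0.2],"roll": 2.4},
    {"fingers": 0,"travel": [12,-2.4,0.2],"roll": 2.4},
    {"fingers": 0,"travel": [15.5,-3.1,0.2],"roll": 2.4},
    {"fingers": 0,"travel": [17.3,-3.45,0.2],"roll": 2.4},
    {"fingers": 0,"travel": [17.3,-3.45,0.2],"roll": 2.4},
    {"fingers": 0,"travel": [17.3,-3.45,3.5],"roll": 2.4},
    {"fingers": 0,"travel": [17.3,-3.45,6.9],"roll": 2.4},
    {"fingers": 0,"travel": [17.3,-3.45,6.9],"roll": 2.4},
    {"fingers": 0,"travel": [17.3,-3.45,6.9],"roll": 2.4}
  ]
}}

```text
time_s: 13.05
tcp_pos: [0.5578, 0.0839, 0.133]
ee_rot: [[0.232, -0.973, -0.0], [-0.973, -0.232, -0.001], [0.001, 0.0, -1.0]]
wrist_force: [0.0, 0.8, 0.8]
gripper_width: 0.003
```

```bash
python3 - <<'E'
from h import *
print(sense()['wrist_force'])
rows([(fing(t,13+d,38),.132) for t,d in((10,4),(8,1),(5,0),(2.5,0))])
E
```

```text
[4.56629033e-04 7.60012276e-01 8.02953439e-01]
[0.66, 0.03, 0.1] 0.0
[1.1, -0.01, 0.1] 2.0
[1.4, -0.06, 0.1] 5.0
[1.57, -0.1, 0.1] 7.5
13.05 [0.55782078 0.08387267 0.13301831] -76.57853021661427
```

Request:
{"fn": "arm_command", "kwargs": {
  "rows": [
    {"fingers": 0,"travel": [0.35,0,0.05],"roll": 0},
    {"fingers": 0,"travel": [0.65,0,0.05],"roll": 0},
    {"fingers": 0,"travel": [0.9,0,0.05],"roll": 1},
    {"fingers": 0,"travel": [1.1,0,0.05],"roll": 2},
    {"fingers": 0,"travel": [1.25,-0.05,0.05],"roll": 3.5},
    {"fingers": 0,"travel": [1.4,-0.05,0.05],"roll": 5},
    {"fingers": 0,"travel": [1.5,-0.1,0.05],"roll": 6.3},
    {"fingers": 0,"travel": [1.6,-0.1,0.05],"roll": 7.5},
    {"fingers": 0,"travel": [1.6,-0.1,0.05],"roll": 7.5}
  ]
}}

```text
time_s: 13.95
tcp_pos: [0.5627, 0.0688, 0.1322]
ee_rot: [[0.102, -0.995, 0.001], [-0.995, -0.102, 0.0], [-0.0, -0.001, -1.0]]
wrist_force: [1.2, 1.6, 1.8]
gripper_width: 0.007
```

Request:
{"fn": "arm_command", "kwargs": {
  "rows": [
    {"fingers": 0,"travel": [-0.5,0,0],"roll": 0},
    {"fingers": 0,"travel": [-1.2,0,0],"roll": 0},
    {"fingers": 0,"travel": [-2,0,-3.5],"roll": 0},
    {"fingers": 0,"travel": [-5,0,-7],"roll": 0},
    {"fingers": 0,"travel": [-10,0,-7],"roll": 0},
    {"fingers": 0,"travel": [-15,0,-7],"roll": 0},
    {"fingers": 0,"travel": [-18,0,-7],"roll": 0},
    {"fingers": 0,"travel": [-18,0,-7],"roll": 0}
  ]
}}

```text
time_s: 14.75
tcp_pos: [0.5429, 0.2515, 0.2015]
ee_rot: [[0.108, -0.994, -0.001], [-0.994, -0.108, -0.0], [0.0, 0.001, -1.0]]
wrist_force: [-0.4, -0.6, 0.0]
gripper_width: 0.006
```

```bash
python3 m.py
python3 - <<'E'
from h import *
s=[]
for c,(a,b) in dict(top=(190,190),side=(140,185)).items():
    p,_=capture(c);s.append(p[a:a+65,b:b+90,::-1])
cv2.imwrite('pics/c3.png',cv2.resize(cv2.vconcat(s),None,fx=4.4,fy=4.4,interpolation=cv2.INTER_CUBIC))
print(sense()['tcp_pos'],sense()['wrist_force'],sense()['time_s'])
for l in('spare_nut','pump_bottle'): print(l,[(np.round(x['position'],3).tolist(),round(x['p'],2)) for x in search_frame('top',l)[:1]])
E
```

```text
side {'red': (array([0.5488, 0.0562]), 40), 'blue': (array([0.507 , 0.0532]), 1), 'green': (array([0.5696, 0.0546]), 5), 'black': (array([0.5216, 0.0384]), 44)}
0.7050985131625835 7.037475351118216
top {'red': (array([0.5456, 0.0531]), 15), 'blue': (array([0.5039, 0.0528]), 15), 'green': (array([0.5684, 0.0559]), 18), 'black': (array([0.5252, 0.0513]), 25)}
-2.987807258597675 -0.1877902398907625
[0.54351373 0.24700454 0.20179708] [ 0.67069782 -0.11803925  0.29817454] 14.95
spare_nut [([0.547, -0.148, 0.024], 0.67)]
pump_bottle []
```

View pics/c3.png

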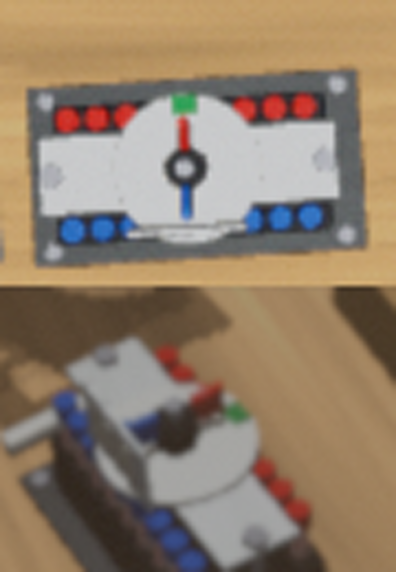

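The red wing (184,130) is in line with the hub (185,167) and the patch (184,103), within about 2°. The fingers are well clear, so I'm handing in.

```bash
python3 -c "
from station import *
print(finish_job())"
```

```text
the job is handed in; nothing more can be done
None
```

The red wing now points at the green patch. I turned the nut about 275° clockwise with light pushes from closed fingers on the open +x side. One stroke was on the blue wing and two were on the red wing. I handed the job in at about 15 s.

- **Alignment:** The final check put the wing 3.0° past the patch centre from the top camera's wing line, and 0.2° past from its nut axis to the red wing. The side camera gave 0.7° short by the wing line, resting on a single blue pixel. It gave 7° short from the axis, where it had also read high before. All are within the patch's roughly ±11°.
- **Forces and clearance:** The wrist force readings I took stayed under 4 N. The gripper finished about 20 cm to the side of the nut and 20 cm above the table.
- **Other objects:** The spare nut was still in place, within 2 mm. In the final top view the network did not find the pump bottle; it was unmoved in earlier side views, and the arm passed clear of it. I did not measure the other loose objects again at the end.

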